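# Clear the bench stops out of the work-holding block

## Robot

A 6-joint arm with a two-finger parallel gripper is mounted at the origin on the work surface. World frame = base frame: x ahead of the robot, y to its left, z up, the work surface at z = 0. Lengths are in m, angles in rad, forces in N, time in s.
With the tool pointing down it reaches from about 0.275 to 0.825 m from the base axis. Payload 4.9 kg.
Tool frame: the origin (TCP) lies midway between the tips of the shut fingers; the grasp point (between the pads) lies 19 mm behind it (grip_point_offset is the distance from the TCP to the grasp point, in m); z points along the fingers, y is the line along which they close (so a half turn about z gives the same grasp; the last joint's range is limited). The gripper opens to 85 mm and grips with 20 to 120 N. Pads are 22 mm wide; open, the fingers measure 114 mm over their backs; the gripper's body (76 mm by 85 mm) begins 54 mm behind the grasp point. The pads swing forward as they close: fully open they stand 13 mm farther back than shut.
Start: joints at [-1.326, 0.326, -0.193, 1.052, 0, 1.437], TCP at [0.203, -0.511, 0.2] pointing down, gripper open.
Joint ranges: [-2.65, 2.65], [-0.97, 1.79], [-1.3, 1.35], [-1.93, 2.1], [-1.47, 1.37], [-3.14, 3.14]. Speed limits (rad/s): [2.57, 2.57, 3.14, 3.14, 3.14, 3.14].

## Interface

Orientations are given as a rotation vector (axis times angle).
In Python, from cell import * gives the robot as it stands. Calls block until the motion is done:
- movep(position, orientation): joint-space move of the TCP to a pose.
- move_l(position, velocity=0.15, rot=None, until_force=None): straight line of the TCP; rot=None keeps the orientation; velocity is the mean speed in m/s. With until_force (N) it stops when the force on the tool has changed by that much, and returns True; else False.
- set_joints(angles): joint-space move.
- let_go() and grab(newtons=None): open the fingers fully, or close them until they stop; newtons is the grip in N (None keeps the last).
- sleep(seconds).
- ik(position, orientation): joint angles nearest the present ones, or None.
- get_state(): the state.
- grab_frame(name): name is "side" or "top"; returns a dict with "img" (400x640x3 uint8, red, green, blue), "fx", "fy", "cx", "cy" (pixels), "k1" (the pictures are not rectified: a ray, as slopes to the right and down, at radius r is drawn at 1 + k1 r^2 times it, then the intrinsics apply), "cam_to_world" (4x4, takes a point from camera to world coordinates). Camera axes: x right, y down, z forward; pixel columns grow to the right and rows downward; lengths in m; the calibration is good to about 2 mm. A picture is of the moment at which its call begins. There is no depth.
A pose or a line that the arm cannot do raises MotionError and nothing moves.
- sign_off(): hands the job in; it is judged then, once.
Trained networks look in the newest picture that a camera, given by its name, has taken for a name from the list of things; names that differ only in an ending like _2 or _b are one class to them, and where a whole thing is asked for, a point or a joint stands for the part that bears it (a point fixed in the world has none). Each returns a list of dicts, best first, with "score" (0 to 1); they miss things now and then, are a little off and sometimes report something else, mostly with a low value. They report only what shows in the picture. A call takes as long as a camera call.
- spot_in(camera, name): "centre" ([column, row] in pixels, amid what is visible of it).
- silhouettes(camera, name): "mask" (400x640 bool, what is visible of it) and "centre" ([column, row] in pixels, amid what is visible of it).
- tip_of(camera, name): "centre" ([column, row] in pixels: a listed point, or the origin of a listed thing).
The state is a dict: "clock": time; "q": joint angles; "joint_velocities": joint speeds; "tau": joint torques, N m; "position": TCP position; "eef_rot": TCP orientation; "contact_force": force on the tool from outside, world axes, zero at the start; "wrist_torque": the same for the moment, N m; "finger_gap": opening from 0.0 (shut) to 1.0 (fully open); "grasp_force": force on a finger pad.
Only numpy, scipy, OpenCV 4.12 (cv2) and the standard library are available. Lean on these libraries where they do the work, as an engineer would, in place of code of your own. Each camera call takes 0.05 s, during which the arm holds its last target. There are 200 camera calls.

## Task

Clear the work-holding block for the next job: with the hook tool, never with the fingers, catch each stop left down in the bores by its red loop and draw it out, then park the hook tool upright in its stand once the block is empty. Sort all the stops, those from the bores and those loose on the bench, onto the floors of the trays, brass ones in the yellow tray and blue ones in the blue tray; set them down side by side rather than dropping them, and leave the batten, the glue bottle and the chisel alone.

Things in the scene. Friction and masses are not known exactly. Their poses are not given: they have to be found in the camera images.
- brass1_c (a point): round brass stop, 34 mm diameter, body 24 mm high, 130 g. Red loop of 4 mm bar on top, in the stop's x-z plane: uprights 13 mm either side of centre; level top bar 12 mm long along x, its centre line 50 mm above the underside (clear opening 24 to 48 mm). Point: body centre, 12 mm above the underside; z up. Stands at the bottom of a bore; may be absent.
- brass2_c (a point): round brass stop, 34 mm diameter, body 24 mm high, 130 g. Red loop of 4 mm bar on top, in the stop's x-z plane: uprights 13 mm either side of centre; level top bar 12 mm long along x, its centre line 50 mm above the underside (clear opening 24 to 48 mm). Point: body centre, 12 mm above the underside; z up. Stands at the bottom of a bore; may be absent.
- brass3_c (a point): round brass stop, 34 mm diameter, body 24 mm high, 130 g. Red loop of 4 mm bar on top, in the stop's x-z plane: uprights 13 mm either side of centre; level top bar 12 mm long along x, its centre line 50 mm above the underside (clear opening 24 to 48 mm). Point: body centre, 12 mm above the underside; z up. Stands loose on the bench beside the block.
- blue1_c (a point): square blue stop, 26 x 26 mm, body 24 mm high, 70 g. Red loop of 4 mm bar on top, in the stop's x-z plane: uprights 13 mm either side of centre; level top bar 12 mm long along x, its centre line 50 mm above the underside (clear opening 24 to 48 mm). Point: body centre, 12 mm above the underside; z up. Stands at the bottom of a bore; may be absent.
- blue2_c (a point): square blue stop, 26 x 26 mm, body 24 mm high, 70 g. Red loop of 4 mm bar on top, in the stop's x-z plane: uprights 13 mm either side of centre; level top bar 12 mm long along x, its centre line 50 mm above the underside (clear opening 24 to 48 mm). Point: body centre, 12 mm above the underside; z up. Stands at the bottom of a bore; may be absent.
- blue3_c (a point): square blue stop, 26 x 26 mm, body 24 mm high, 70 g. Red loop of 4 mm bar on top, in the stop's x-z plane: uprights 13 mm either side of centre; level top bar 12 mm long along x, its centre line 50 mm above the underside (clear opening 24 to 48 mm). Point: body centre, 12 mm above the underside; z up. Stands loose on the bench beside the block.
- hook_grip (a point): centre of the hook tool's upright orange handle (24 x 24 mm, sides along its x, y; from 34 mm below to 40 above this point; tool 160 g). Collar disc 54 mm wide, its underside 40 mm below this point, with a 35 mm wide, 9 mm deep tapered boss below it. A 4 mm shank runs down the axis to a small upturned hook pointing to the tool's +x. z up. Starts parked in the stand, any yaw.
- hook_bend (a point): foot of the tool's shank, on its axis, level with the centre line of the hook's bottom bar, 126 mm below hook_grip. The hook (4 mm bar) runs to the tool's +x, its point turned up 10.5 mm out: outermost 12.5 mm, top 6.5 mm above this level, underside 2 mm below. A caught loop bar rests about 5 mm out, its centre 4 mm above this level. Axes as the tool's.
- stand_hole (a point): centre of the hole in the top face of the fixed aluminium hook stand (70 x 70 mm, top 110 mm above the bench, hole 44 mm in diameter, free depth 106 mm). Parked, the tool's collar lies flat on this face, boss in the hole, hook_grip 40 mm above this point.
- block: fixed hardwood block, 140 x 140 mm, 90 mm high, with four upright bores, 44 mm in diameter, right through to the bench top, at x, y = +-32 mm in its own axes. Stops stand in them on the bench top, loop tops 38 mm below the mouths. Up to two bores are empty. Origin: centre of its underside.
- yellow_tray: fixed open yellow tray for brass stops, 130 mm (own x) by 190 mm (own y) outside, walls 5 mm thick and 30 mm high, floor 5 mm thick. Origin: centre of its underside. The two trays stand left and right, swapped at random.
- blue_tray: fixed open blue tray for blue stops, 130 mm (own x) by 190 mm (own y) outside, walls 5 mm thick and 30 mm high, floor 5 mm thick. Origin: centre of its underside.
- batten_c (a point): bystander: dark hardwood batten 420 x 36 x 14 mm lying beyond the block (point at its centre)
- glue_c (a point): bystander: white glue bottle, 60 mm diameter, 150 mm high, red cap (point at mid height)
- chisel_c (a point): bystander: chisel lying on the bench, 260 mm long, wooden handle towards its -x (point near its middle)

How it is judged:
On the way, in this order (a step that is already met when the one before it is completed fails the run):
1. the hook tool is lifted out of its stand (height (world z) of hook_grip above 0.2 m), for 0.1 s.
2. every stop has been drawn out and taken clear of the block (horizontal distance between each of brass1_c, brass2_c, blue1_c, blue2_c and block above 0.09 m), for 0.2 s.
3. the hook tool is parked upright in its stand again (horizontal distance between hook_grip and stand_hole below 0.015 m and height (world z) of hook_grip below 0.157 m and angle between hook_grip's own z axis and vertical below 0.15 rad), for 0.2 s.
At the end, for the whole second after the job is handed in: Brass stops rest on the yellow tray's floor, blue stops on the blue tray's (body centre within 48 mm along tray x and 78 mm along y of the tray centre, below 35 mm); the hook tool is parked: axis within 15 mm of the hole centre, collar within 7 mm of the plate, tilt under 0.15 rad (all of step 3 and x of brass1_c in the frame of yellow_tray between -0.048 and 0.048 m and y of brass1_c in the frame of yellow_tray between -0.078 and 0.078 m and height (world z) of each of brass1_c, brass2_c, brass3_c, blue1_c, blue2_c, blue3_c below 0.035 m and linear speed of each of brass1, brass2, brass3, blue1, blue2, blue3 below 0.03 m/s and x of brass2_c in the frame of yellow_tray between -0.048 and 0.048 m and y of brass2_c in the frame of yellow_tray between -0.078 and 0.078 m and x of brass3_c in the frame of yellow_tray between -0.048 and 0.048 m and y of brass3_c in the frame of yellow_tray between -0.078 and 0.078 m and x of blue1_c in the frame of blue_tray between -0.048 and 0.048 m and y of blue1_c in the frame of blue_tray between -0.078 and 0.078 m and x of blue2_c in the frame of blue_tray between -0.048 and 0.048 m and y of blue2_c in the frame of blue_tray between -0.078 and 0.078 m and x of blue3_c in the frame of blue_tray between -0.048 and 0.048 m and y of blue3_c in the frame of blue_tray between -0.078 and 0.078 m); the robot touches nothing.
It fails at once if the fingers touch a stop that is still down in its bore ((contact force between the fingers and brass1 above 0.5 N and horizontal distance between brass1_c and block below 0.068 m and height (world z) of brass1_c below 0.085 m) or (contact force between the fingers and brass2 above 0.5 N and horizontal distance between brass2_c and block below 0.068 m and height (world z) of brass2_c below 0.085 m) or (contact force between the fingers and blue1 above 0.5 N and horizontal distance between blue1_c and block below 0.068 m and height (world z) of blue1_c below 0.085 m) or (contact force between the fingers and blue2 above 0.5 N and horizontal distance between blue2_c and block below 0.068 m and height (world z) of blue2_c below 0.085 m)).
It fails at once if a stop is dropped from a height or flung (faster than 1.5 m/s) (linear speed of any of brass1, brass2, brass3, blue1, blue2, blue3 above 1.5 m/s).
It fails at once if the batten, glue bottle or chisel is moved by more than 3 cm (distance of any of batten_c, glue_c, chisel_c from where it was at the start of the episode above 0.03 m).
Of brass1, brass2, blue1, blue2 only 2 to 4 are there at a start; the rules pass over those that are not, and their reading is None.
At some moment in a run one of brass3, blue3 may be knocked a few centimetres aside while the robot is not near it.
It also fails if it takes over 210 s, if anything falls off the work surface, if the arm or the gripper's body presses on something with over 40 N, if the wrist force passes 120 N, or if a joint passes its speed limit or range.

## Working session

There is one attempt and no reset: what is moved stays moved. The work goes in short steps, each a Python script; the robot and the scene stay as the last script left them, time stands still between calls to the robot, and variables do not carry over. Pictures are saved under pics/ and viewed, at most 14 in all, crops included, and the job is handed in when it is done.

```bash
ls; mkdir -p pics
python3 - <<'E'
from cell import *
import cv2,numpy as np
for c in("side","top"):
    f=grab_frame(c); cv2.imwrite(f"pics/{c}0.png",f["img"][:,:,::-1])
    print(c,f["fx"],f["fy"],f["cx"],f["cy"],f["k1"],np.round(f["cam_to_world"],4).tolist())
    for n in["brass1_c","blue1_c","hook_grip","stand_hole","block","yellow_tray","blue_tray","glue_c","hook_bend","batten_c","chisel_c"]:
        print(n,[(np.round(d["centre"],1).tolist(),round(d["score"],2)) for d in tip_of(c,n)])
E
```

```text
pics
side 369.2679744004523 369.2679744004523 319.87303289930094 198.55048281633637 0.012528476152654029 [[-0.9734, -0.1082, 0.2017, 0.3965], [-0.2286, 0.5034, -0.8333, 0.9645], [-0.0114, -0.8573, -0.5147, 0.6963], [0.0, 0.0, 0.0, 1.0]]
brass1_c []
blue1_c [([322.0, 229.7], 0.63), ([381.0, 205.2], 0.21)]
hook_grip [([386.1, 192.4], 0.71), ([332.0, 185.4], 0.16)]
stand_hole [([382.4, 204.0], 0.62)]
block [([323.9, 227.9], 0.67)]
yellow_tray [([382.7, 190.1], 0.76)]
blue_tray [([354.4, 295.3], 0.9)]
glue_c [([350.1, 148.5], 0.63), ([355.5, 293.6], 0.52)]
hook_bend []
batten_c []
chisel_c [([313.7, 354.2], 0.71), ([383.1, 205.7], 0.28)]
top 519.293663826147 519.293663826147 325.51039600070976 210.32151711423091 -0.14334727434299482 [[0.0276, -0.9927, 0.117, 0.4345], [-0.9996, -0.0264, 0.0121, -0.006], [-0.0089, -0.1173, -0.9931, 1.7468], [0.0, 0.0, 0.0, 1.0]]
brass1_c [([334.5, 209.6], 0.53)]
blue1_c []
hook_grip [([327.8, 269.9], 0.51)]
stand_hole [([325.8, 269.3], 0.77)]
block [([323.0, 220.9], 0.76)]
yellow_tray [([418.0, 268.0], 0.68)]
blue_tray [([244.5, 255.5], 0.74), ([329.2, 268.6], 0.61)]
glue_c [([470.3, 219.0], 0.58)]
hook_bend []
batten_c [([332.4, 164.2], 0.84), ([328.4, 270.2], 0.59)]
chisel_c [([189.1, 237.8], 0.6), ([332.4, 163.6], 0.52), ([327.4, 221.2], 0.16)]
```

View pics/side0.png

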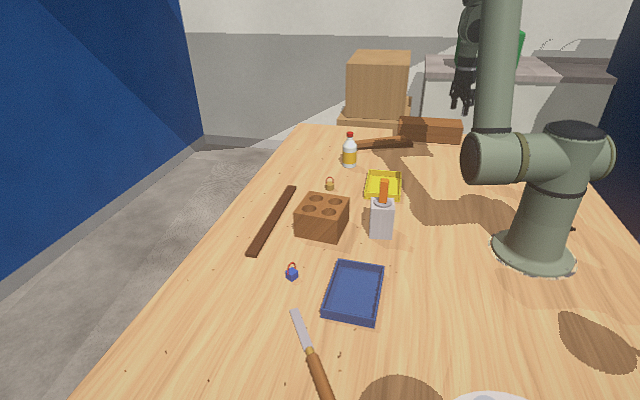

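Run:
```python
import cv2
i=cv2.imread("pics/top0.png")[120:320,160:490]
cv2.imwrite("pics/top0c.png",cv2.resize(i,(792,480),interpolation=cv2.INTER_CUBIC))
```

```text
(no output)
```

View pics/top0c.png

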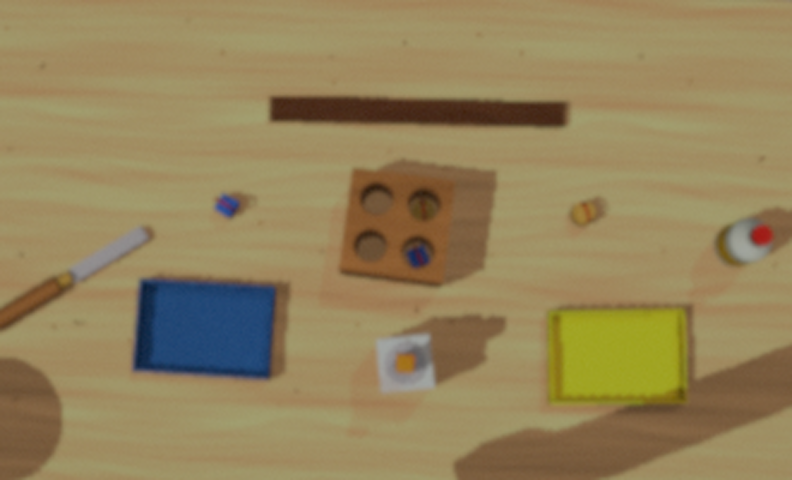

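The side view shows the stand at (382,220), the block at (322,216), blue3 at (292,272), brass3 at (330,184), and the glue, chisel and batten clear of the work. In the top crop, the brass stop sits in the far-right bore at (425,205) and the blue one in the near-right bore at (418,257). The two left bores are empty.

```bash
cat > h.py <<'E'
from cell import *
import cv2, numpy as np
from scipy.spatial.transform import Rotation as R
_c={}
def frame(c): _c[c]=grab_frame(c); return _c[c]
def ray(f,px):
    d=(np.array(px,float)-[f["cx"],f["cy"]])/[f["fx"],f["fy"]]; u=d.copy()
    for _ in range(20): u=d/(1+f["k1"]*(u@u))
    T=np.array(f["cam_to_world"]); return T[:3,3],T[:3,:3]@np.array([u[0],u[1],1])
def at_z(f,px,z):
    o,d=ray(f,px); return (o+d*(z-o[2])/d[2])[:2]
def proj(f,p):
    T=np.array(f["cam_to_world"]); c=T[:3,:3].T@(np.array(p)-T[:3,3]); u=c[:2]/c[2]
    return u*(1+f["k1"]*(u@u))*[f["fx"],f["fy"]]+[f["cx"],f["cy"]]
def rot(yaw): # tool down; finger-closing axis (tool y) along world angle yaw
    y=np.array([np.cos(yaw),np.sin(yaw),0]); z=np.array([0,0,-1.]); x=np.cross(y,z)
    return R.from_matrix(np.c_[x,y,z]).as_rotvec()
def redmask(f):
    i=f["img"].astype(int); r,g,b=i[...,0],i[...,1],i[...,2]
    return (r>95)&(r-g>45)&(r-b>25)&(abs(g-b)<60)
def pca(pts):
    pts=np.array(pts); m=pts.mean(0); w,v=np.linalg.eigh(np.cov((pts-m).T)); a=np.arctan2(v[1,1],v[0,1])
    return m,a%np.pi,np.sqrt(w)
E
python3 - <<'E'
from h import *
f=frame("top"); s=frame("side")
for n,h in [("block",.09),("yellow_tray",.03),("blue_tray",.03),("stand_hole",.11),("hook_grip",.19)]:
    for d in silhouettes("top",n)[:1]:
        m=d["mask"].astype(np.uint8); r=cv2.minAreaRect(cv2.findNonZero(m))
        P=np.array([at_z(f,p,h) for p in cv2.boxPoints(r)]); e=P[1]-P[0];g=P[2]-P[1]
        print(n,round(d["score"],2),P.mean(0).round(4),"sides",np.linalg.norm(e).round(3),np.linalg.norm(g).round(3),"ang",np.degrees([np.arctan2(e[1],e[0]),np.arctan2(g[1],g[0])]).round(1))
for n,z in [("brass1_c",.012),("blue1_c",.012),("brass3_c",.012),("blue3_c",.012)]:
    for d in silhouettes("top",n):
        m=d["mask"]; print(n,round(d["score"],2),np.round(d["centre"]),at_z(f,d["centre"],.02).round(3),m.sum())
o=f["img"]
for n,(x,y) in dict(brass=(337,206),blue=(334,227),b3=(403,208),bl3=(255,205)).items():
    print(n,x,y); print((o[y-6:y+7,x-7:x+8,0].astype(int)-o[y-6:y+7,x-7:x+8,1]))
i=cv2.resize(o[185:290,280:385],(600,600),interpolation=cv2.INTER_CUBIC); cv2.imwrite("pics/z1.png",i[:,:,::-1])
E
```

```text
block 0.74 [0.6178 0.015 ] sides 0.148 0.141 ang [ -5.4 -95.9]
yellow_tray 0.77 [ 0.4532 -0.2927] sides 0.194 0.126 ang [ -88.7 -179.5]
blue_tray 0.62 [0.4743 0.2789] sides 0.129 0.193 ang [ -1.9 -92.9]
stand_hole 0.6 [0.4367 0.0008] sides 0.072 0.074 ang [ -82.7 -172.8]
hook_grip 0.78 [0.4359 0.0005] sides 0.048 0.048 ang [ -88.4 -178.5]
brass3_c 0.16 [418. 267.] [ 0.458 -0.297] 2303
blue3_c 0.48 [251. 204.] [0.654 0.267] 54
brass 337 206
[[42 37 32 25 21 20 20 20 23 25 32 35 39 43 43]
 [38 30 25 21 21 21 24 20 20 21 22 30 36 42 45]
 [32 26 24 22 24 26 24 20 22 20 22 25 31 39 44]
 [32 26 26 25 26 29 29 25 22 22 22 24 30 41 41]
 [33 26 24 25 26 29 37 28 23 24 22 24 29 37 42]
 [30 25 24 23 23 33 41 30 24 23 24 25 28 38 43]
 [33 26 22 20 21 32 44 32 24 21 24 24 28 36 43]
 [36 26 24 22 24 33 44 35 24 22 22 27 31 38 43]
 [39 31 23 22 24 32 43 33 24 23 23 28 36 42 44]
 [43 36 28 24 23 28 38 33 24 25 28 32 41 45 46]
 [44 41 34 29 26 29 35 33 27 29 32 39 42 46 48]
 [46 45 41 36 33 34 37 36 35 36 40 44 47 45 47]
 [45 45 44 42 41 40 42 41 41 43 45 45 47 46 46]]
blue 334 227
[[ 41  37  28  25 
[... 1569 characters left out ...]
8  17]
 [ 13  16  15  10   1  -3   3  13  20  25  29  29  28  25  23]
 [ 17  21  23  16   6  -9 -11  -1   9  18  24  26  28  29  27]
 [ 17  22  29  32  29  14  -8 -20 -18  -4  12  23  29  29  29]
 [ 11  13  16  25  39  40  24   0 -23 -26 -10  15  27  29  29]
 [ 10   5  -3  -4  13  33  38  23  -2 -22 -12  13  26  29  27]
 [ 10   3 -10 -25 -23  -6  12  24  16  -2   4  19  26  28  26]
 [ 15  13   3 -13 -26 -32 -22  -6   7  10  16  24  27  26  23]
 [ 19  22  17   8  -3 -21 -32 -29  -7  11  21  23  24  22  19]
 [ 23  23  23  21  12   4  -7 -14  -2  14  19  21  20  17  15]
 [ 23  24  25  23  21  19  13   9  11  17  16  16  16  14  13]
 [ 23  23  23  23  23  23  21  19  15  15  16  15  14  15  15]]
```

View pics/z1.png

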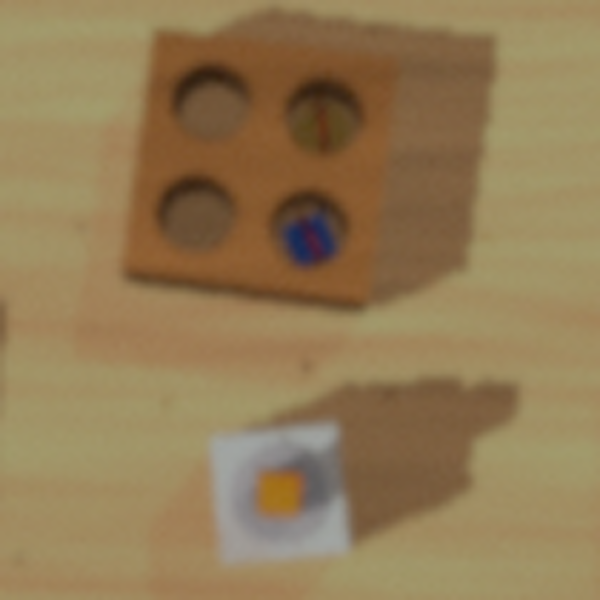

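The zoom shows the brass loop at top-image pixel (336,207), running nearly along world x. The blue loop is at (334.5,227.5), tilted about 20°, and the handle square is at (329,271), about 2° off axis. Next I'll refine these numbers and lift the tool.

```bash
cat >> h.py <<'E'
def blob(f,c,rad,fn,z):
    """PCA in world of mask fn(r,g,b) near pixel c, supersampled 8x"""
    x,y=int(c[0]),int(c[1]); w=f["img"][y-rad:y+rad+1,x-rad:x+rad+1]
    W=cv2.resize(w,None,fx=8,fy=8,interpolation=cv2.INTER_CUBIC).astype(int)
    m=fn(W[...,0],W[...,1],W[...,2]).astype(np.uint8)
    n,l,st,ce=cv2.connectedComponentsWithStats(m)
    k=1+np.argmax(st[1:,4]); v,u=np.nonzero(l==k)
    px=np.c_[(u+.5)/8-.5+x-rad,(v+.5)/8-.5+y-rad]
    return pca([at_z(f,p,z) for p in px])+(px.mean(0),px)
E
python3 - <<'E'
from h import *
f=frame("top")
def sh(n,r): print(n,r[0].round(4),np.degrees(r[1]).round(1),(r[2]*1e3).round(1),r[3].round(1))
sh("brass",blob(f,(336,207),6,lambda r,g,b:(r-g>31)&(r-g<60)&(abs(np.indices(r.shape)[1]-52)<26)&(abs(np.indices(r.shape)[0]-46)<32),.05))
sh("blue",blob(f,(334,227),5,lambda r,g,b:(r-g>22)&(abs(np.indices(r.shape)[1]-48)<22)&(abs(np.indices(r.shape)[0]-44)<30),.05))
sh("blue body",blob(f,(334,227),8,lambda r,g,b:(b-g>15),.03))
sh("b3",blob(f,(403,208),8,lambda r,g,b:(r-g>43),.045))
sh("bl3",blob(f,(255,205),8,lambda r,g,b:(r-g>14)&(r-b>-20)&(abs(np.indices(r.shape)[1]+0-60)<40)&(abs(np.indices(r.shape)[0]-62)<28),.045))
r=blob(f,(329,271),8,lambda r,g,b:(r-b>95),.19); sh("handle",r)
rr=cv2.minAreaRect(r[4].astype(np.float32)); P=np.array([at_z(f,p,.19) for p in cv2.boxPoints(rr)]); print(P.mean(0),P[1]-P[0],P[2]-P[1])
for u,v in [(211,102),(324,115),(196,213),(310,228)]:
    print("bore",at_z(f,((u+.5)/5.714-.5+280,(v+.5)/5.714-.5+185),.09).round(4))
i=f["img"].astype(int)
for y in (0,60,-60):
  for q in (0,np.pi/2,-np.pi/2):
    j=ik([.436,.0,.2],rot(q)); 
print([None if (j:=ik([.436,.0,.2],rot(q))) is None else np.round(j,2).tolist() for q in (0,np.pi/2,np.pi,-np.pi/2)])
E
```

```text
brass [ 0.6467 -0.0197] 7.0 [2.  6.1] [336.1 206.9]
blue [ 0.5766 -0.0176] 25.9 [2.  6.1] [334.9 228.1]
blue body [ 0.5836 -0.014 ] 107.6 [6.5 6.9] [333.8 226.5]
b3 [ 0.6504 -0.2451] 19.4 [2.2 6.1] [404.1 207.8]
bl3 [0.6521 0.2617] 58.0 [2.  5.9] [251.3 203.2]
handle [ 0.4364 -0.0009] 114.1 [5.1 5.4] [328.5 270.8]
[ 0.43632777 -0.00094907] [ 0.00054147 -0.01976871] [-0.01821535 -0.00048491]
bore [0.6545 0.0439]
bore [ 0.6488 -0.0199]
bore [0.5915 0.0504]
bore [ 0.5848 -0.0137]
[[-0.17, 0.11, -0.47, 0.99, 0.0, 1.4], [-0.17, 0.11, -0.47, 0.99, 0.0, -0.17], [-0.17, 0.11, -0.47, 0.99, 0.0, -1.74], [-0.17, 0.11, -0.47, 0.99, 0.0, 2.97]]
```

Run:
```python
from h import *
a=np.radians(91.6); x,y=.4364,-.0009
let_go(); movep([x,y,.25],rot(a)); move_l([x,y,.131],.1); grab(60)
s=get_state(); print("grip",s["finger_gap"],s["grasp_force"],np.round(s["position"],4),s["clock"])
print(move_l([x,y,.30],.12)); s=get_state(); print(s["finger_gap"],s["contact_force"])
tiles=[]
for k,d in enumerate((0,45,90,-45,-90)):
    movep([.46,.48,.33],rot(a+np.radians(d)))
    f=frame("side"); p=proj(f,[.46,.48,.33+.019-.126]); print(d,p.round(1),np.round(get_state()["q"],2))
    u,v=p.astype(int); tiles.append(cv2.resize(f["img"][v-25:v+25,u-25:u+25],(250,250),interpolation=cv2.INTER_CUBIC))
tiles.append(tiles[0]*0)
cv2.imwrite("pics/hook.png",np.vstack([np.hstack(tiles[:3]),np.hstack(tiles[3:])])[:,:,::-1])
```

```text
grip 0.272273160197324 58.67228329181671 [ 0.4365 -0.001   0.1312] 5.9667
False
0.268040415876989 [-0.18367781  0.26097191 -1.39513777]
0 [350.3 285.3] [ 0.69  0.53  0.44  1.49 -0.    0.67]
45 [350.3 285.3] [ 0.69  0.53  0.44  1.49 -0.   -0.12]
90 [350.3 285.3] [ 0.7   0.53  0.44  1.49 -0.   -0.9 ]
-45 [350.3 285.3] [ 0.7   0.53  0.44  1.49 -0.    1.45]
-90 [350.3 285.3] [0.7  0.53 0.44 1.49 0.   2.24]
```

View pics/hook.png

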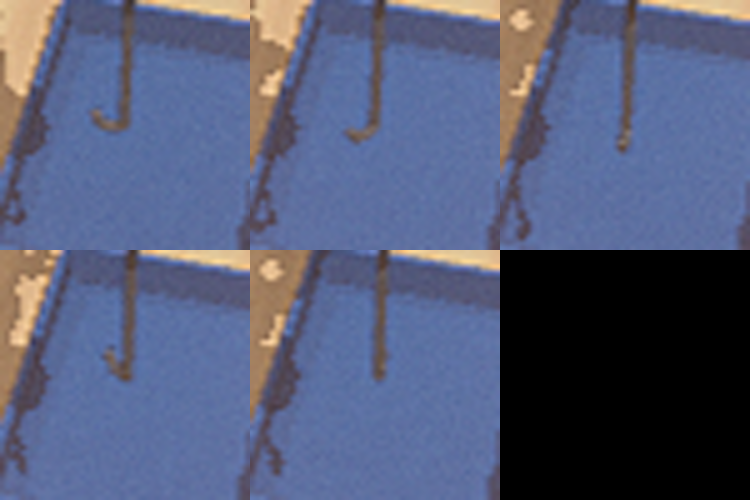

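The hook points along +x at d=0, towards the camera (+y) at d=90, and its foot sits at the projected spot. So the hook yaw is the finger-closing yaw minus 90°. Next is the brass stop: lower beside the loop, turn the hook under the bar, advance and lift.

```bash
cat >> h.py <<'E'
BZ=.107 # TCP z minus bend z
H=lambda deg: rot(np.radians(deg+90))
def e(deg): return np.array([np.cos(np.radians(deg)),np.sin(np.radians(deg))])
def fz(): sleep(.4); return np.round(get_state()["contact_force"],2)
def fish(c,la,n,d=.012,adv=.010,bz=.034):
    """c loop xy, la loop bar direction deg (descend pointing along it), n catching direction deg"""
    c=np.array(c); p=c-d*e(n)
    movep([*p,.27],H(la)); f0=fz()
    if move_l([*p,bz+BZ],.06,until_force=4): print("BLOCKED",get_state()["position"]); return f0
    move_l([*p,bz+BZ],.03,rot=H(n))
    q=p+adv*e(n); hit=move_l([*q,bz+BZ],.015,until_force=1.5)
    g=np.array(get_state()["position"])[:2]; print("advance",hit,np.linalg.norm(g-p).round(4),get_state()["contact_force"])
    move_l([*g,.046+BZ+.006],.02); sleep(.2); print("lift6",get_state()["contact_force"])
    move_l([*g,.27],.06); print("dF",fz()-f0); return f0
def snap(c,p,half,name):
    f=frame(c); u,v=proj(f,p).astype(int); t=f["img"][max(v-half,0):v+half,max(u-half,0):u+half]
    cv2.imwrite("pics/"+name,cv2.resize(t,(480,480),interpolation=cv2.INTER_CUBIC)[:,:,::-1])
E
python3 - <<'E'
from h import *
movep([.5,.2,.33],H(6))
fish([.6467,-.0197],6,96)
p=get_state()["position"]; print(p,get_state()["clock"]); snap("side",[p[0],p[1],p[2]-BZ-.02],40,"lift1.png")
E
```

```text
advance False 0.0099 [-0.93282974 -1.16998281 -0.79022679]
lift6 [-0.2679844  -0.51731455 -2.7238047 ]
dF [ 0.19 -0.53 -2.17]
[ 0.64690021 -0.02172022  0.26997994] 25.6833
```

View pics/lift1.png

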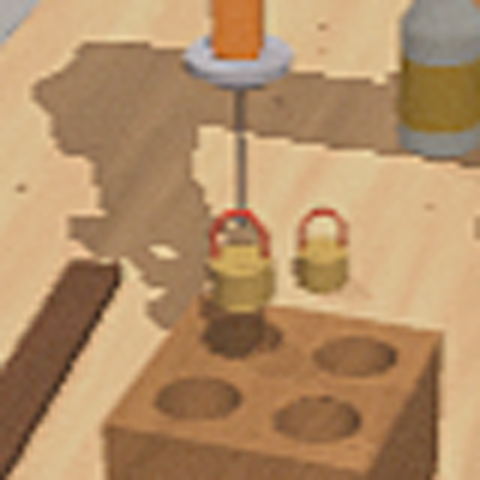

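Brass1 hangs on the hook above its bore. I'll set it down in the yellow tray.

```bash
cat >> h.py <<'E'
YT=np.array([.4532,-.2927]); BT=np.array([.4743,.2789])
def tray(T,yaw,y,x=0): return T+x*e(yaw)+y*e(yaw+90)
def unhook(t,n):
    p=np.array(get_state()["position"]); g=t-.005*e(n)
    move_l([*p[:2],.285],.08)
    move_l([*g,.285],.12,rot=H(n)); sleep(.6)
    move_l([*g,.051+BZ+.012],.08); move_l([*g,.040+BZ],.02); sleep(.2)
    b=g-.019*e(n); move_l([*b,.040+BZ],.03); move_l([*b,.22],.1)
E
python3 - <<'E'
from h import *
unhook(tray(YT,1.3,-.05),1.3)
fish([.580,-.016],22,112)
p=get_state()["position"]; print(p,get_state()["clock"]); snap("side",[.5,-.1,.1],110,"s2.png")
E
```

```text
advance False 0.0099 [-0.05603066  0.21532778 -1.30106037]
lift6 [-0.15999575  0.12386374 -1.59539183]
dF [-0.12 -0.46 -0.15]
[ 0.58076697 -0.01791512  0.26998811] 44.9333
```

View pics/s2.png

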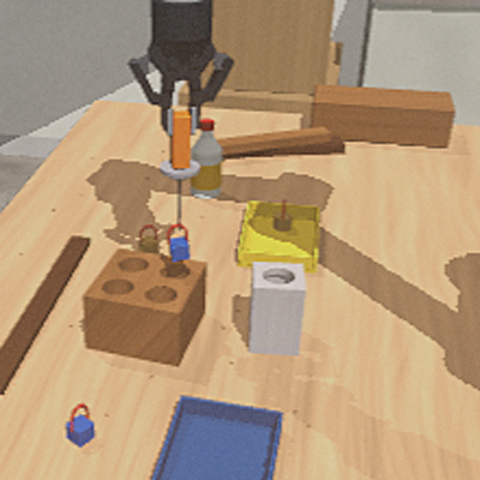

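Brass1 stands in the yellow tray and the blue stop is on the hook. Next I'll place the blue stop and park the tool at the recorded pose.

Run:
```python
from h import *
unhook(tray(BT,-2.4,-.05),-2.4)
x,y=.4365,-.001
movep([x,y,.30],H(1.6)); print(move_l([x,y,.155],.1,until_force=8)); print(move_l([x,y,.1305],.03,until_force=8)); 
print(get_state()["position"],get_state()["contact_force"])
let_go(); move_l([x,y,.26],.1); movep([.33,0,.35],rot(0)) if ik([.33,0,.35],rot(0)) is not None else 0
f=frame("top"); print(get_state()["clock"])
cv2.imwrite("pics/t3.png",cv2.resize(f["img"][120:320,160:490],(792,480),interpolation=cv2.INTER_CUBIC)[:,:,::-1])
```

```text
False
True
[ 0.43599663 -0.00096345  0.13118429] [-1.05650704 -0.13832031  4.09797702]
59.9167
```

View pics/t3.png

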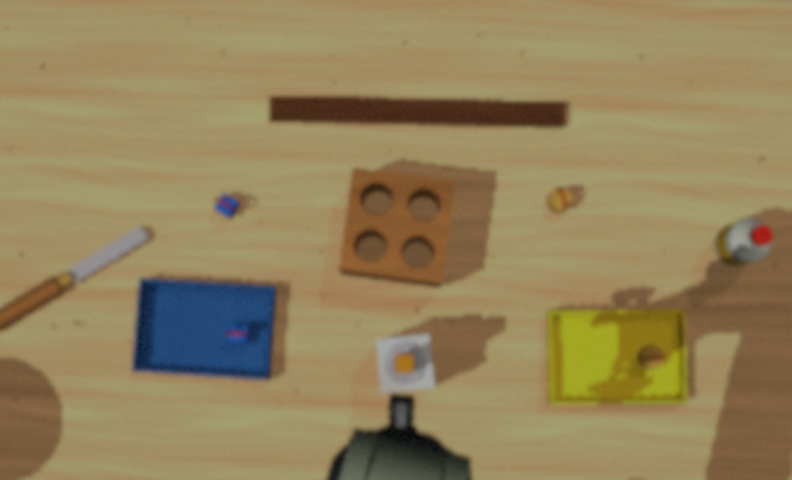

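The block is empty, the tool is parked, and one stop stands in each tray. Brass3 has been nudged to about (393,202) in the full picture. I'll re-measure it and pick it up by its loop.

```bash
cat >> h.py <<'E'
def pick(c,la):
    a=np.radians(la+90); q0=get_state()["q"][0]
    best=min((b for b in (a,a+np.pi,a-np.pi)if ik([*c,.15],rot(b)) is not None),key=lambda b:abs(ik([*c,.15],rot(b))[5]))
    movep([*c,.15],rot(best)); move_l([*c,.029],.08,until_force=5); grab(30)
    s=get_state(); print("pick",s["finger_gap"],s["grasp_force"],np.round(s["position"],4))
    move_l([*c,.15],.08); s=get_state(); print("held",s["finger_gap"],s["grasp_force"])
def place(t,yaw):
    a=np.radians(yaw)
    best=min((b for b in (a,a+np.pi,a-np.pi)if ik([*t,.15],rot(b)) is not None),key=lambda b:abs(ik([*t,.15],rot(b))[5]))
    movep([*t,.18],rot(best)); move_l([*t,.06],.1); move_l([*t,.0335],.03,until_force=4); print("down",get_state()["position"])
    let_go(); move_l([*t,.2],.1)
E
python3 - <<'E'
from h import *
f=frame("top")
r=blob(f,(394,202),8,lambda r,g,b:(r-g>43),.045); print(r[0],np.degrees(r[1]),r[2]*1e3,r[3])
for d in spot_in("top","brass3_c")[:2]: print(d["centre"],d["score"])
s=frame("side"); p=proj(s,[*r[0],.045]); u,v=p.astype(int); print(p)
cv2.imwrite("pics/b3.png",np.hstack([cv2.resize(s["img"][v-16:v+16,u-16:u+16],(400,400)),cv2.resize(f["img"][190:214,381:405],(400,400))])[:,:,::-1])
E
```

```text
[ 0.66860797 -0.21224082] 19.07647461551922 [2.22118963 6.50862667] [394.32354767 202.06138282]
[390.9, 201.4] 0.54
[322.99952072 181.46289766]
```

View pics/b3.png

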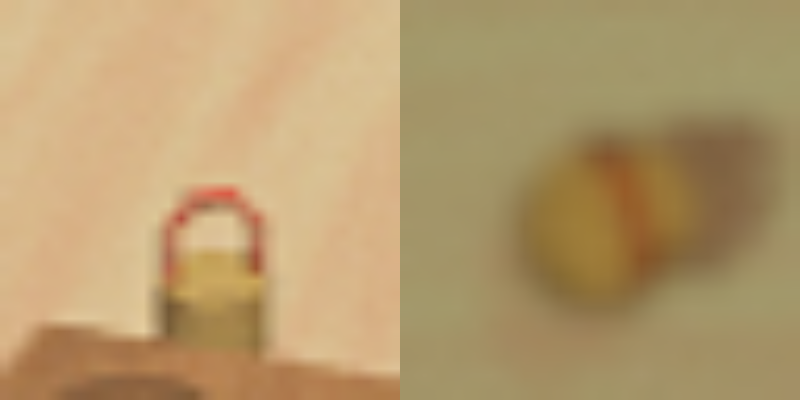

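Brass3 stands upright and its red loop matches the estimate within about 1 px at (394,202). Picking it up.

Run:
```python
from h import *
pick([.6686,-.2122],19); place(tray(YT,1.3,.035),1.3)
movep([.33,0,.35],rot(0))
f=frame("top")
r=blob(f,(255,205),8,lambda r,g,b:(r-g>14)&(r-b>-20)&(abs(np.indices(r.shape)[1]+0-60)<40)&(abs(np.indices(r.shape)[0]-62)<28),.045); print(r[0],np.degrees(r[1]),r[2]*1e3,r[3],get_state()["clock"])
cv2.imwrite("pics/t4.png",cv2.resize(f["img"][120:320,160:490],(792,480),interpolation=cv2.INTER_CUBIC)[:,:,::-1])
```

```text
pick 0.000501416291830337 0.0 [ 0.6686 -0.2122  0.029 ]
held -0.006913148264613249 0.0
down [ 0.45253038 -0.2578105   0.03362708]
[0.65223555 0.26203559] 57.72069046031233 [1.99347662 5.69990174] [251.19840976 203.2089497 ] 73.6917
```

View pics/t4.png

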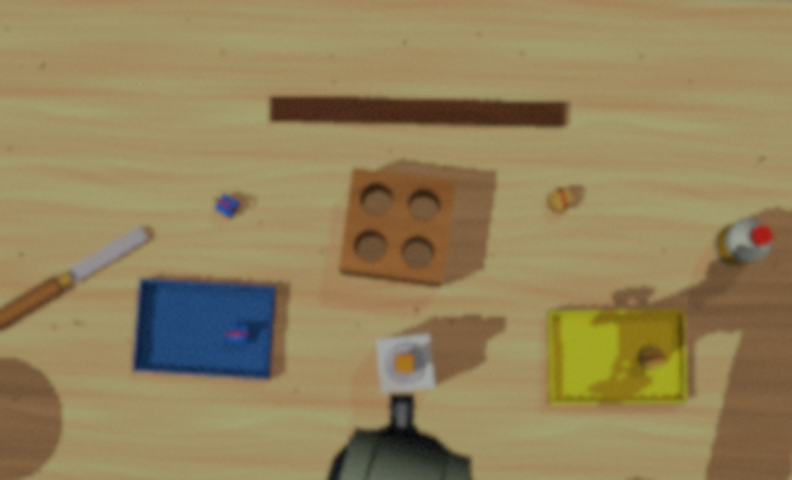

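The grab closed on nothing, and brass3 is still at crop (560,198). I'll re-measure it and check the gripper against the loop from the side, fingers open then shut.

Run:
```python
from h import *
f=frame("top")
r=blob(f,(394,202),8,lambda r,g,b:(r-g>43),.048); print(r[0],np.degrees(r[1]),r[3])
c=r[0]; a=np.radians(109)
b=min((b for b in (a,a-np.pi)if ik([*c,.15],rot(b)) is not None),key=lambda b:abs(ik([*c,.15],rot(b))[5]))
let_go(); movep([*c,.15],rot(b)); print(move_l([*c,.029],.08,until_force=5)); T=[]
def t():
    s=frame("side"); u,v=proj(s,[*c,.045]).astype(int); T.append(cv2.resize(s["img"][v-28:v+22,u-25:u+25],(400,400)))
t(); grab(30); t(); s=get_state(); print(s["finger_gap"],s["grasp_force"],s["position"],s["eef_rot"],np.round(s["q"],3))
cv2.imwrite("pics/b3b.png",np.hstack(T)[:,:,::-1])
```

```text
[ 0.66818275 -0.21173957] 18.45622131500271 [394.28200048 202.064061  ]
False
0.002995230936797166 0.0 [ 0.66817861 -0.21174815  0.02900219] [ 5.18462146e-01 -3.09851210e+00 -2.61092759e-05] [-0.412  0.739  0.046  0.877  0.    -0.744]
```

View pics/b3b.png

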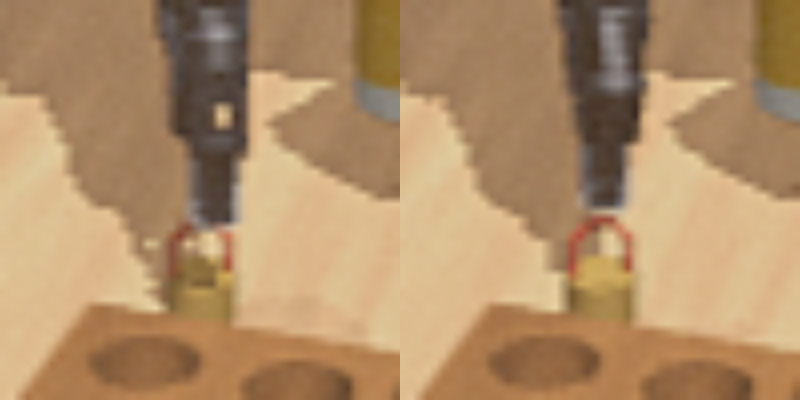

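Shut, the fingertips end at row 207, just above the loop top at about row 215. They are roughly 25 mm higher than the TCP reading implies, although xy is right. I'll go lower, which is safe with open fingers straddling the stop, and check the grip.

```bash
sed -i 's/def pick(c,la):/def pick(c,la,z=.029):/; s/\[\*c,.029\]/[*c,z]/; s/def place(t,yaw):/def place(t,yaw,z=.0335):/; s/\[\*t,.0335\]/[*t,z]/' h.py
python3 - <<'E'
from h import *
print(globals().get("grip_point_offset"), get_state().keys())
c=get_state()["position"]; c=np.array(c[:2])
s=frame("side"); print("tcp px",proj(s,[*c,.029]))
move_l([*c,.15],.1); let_go()
pick(c,18.5,.010)
s=frame("side"); u,v=proj(s,[*c,.15]).astype(int)
cv2.imwrite("pics/b3c.png",cv2.resize(s["img"][v-20:v+40,u-30:u+30],(480,480))[:,:,::-1]); print(get_state()["clock"])
E
```

```text
0.0187 dict_keys(['clock', 'q', 'joint_velocities', 'tau', 'position', 'eef_rot', 'contact_force', 'wrist_torque', 'grasp_force', 'finger_gap'])
tcp px [323.11256391 185.31256478]
pick 0.027809924602884697 29.72265511751175 [ 0.6681 -0.2117  0.0098]
held 0.02391468008945303 29.70689468085766
85.3083
```

View pics/b3c.png

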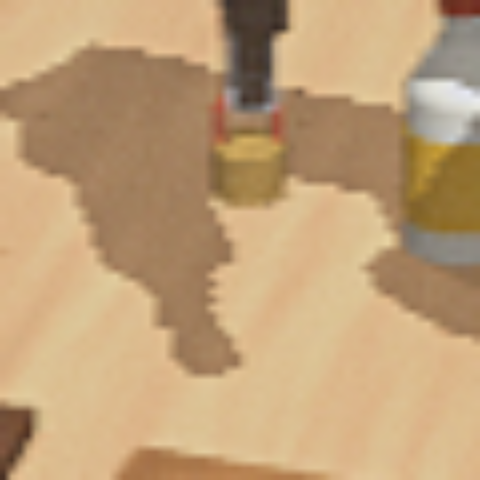

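Brass3 is held firmly by its loop. I'll place it, then take blue3 the same way.

Run:
```python
from h import *
place(tray(YT,1.3,.035),1.3,.0155)
pick([.6522,.262],57.8,.010)
if get_state()["grasp_force"]>5: place(tray(BT,-2.4,.035),-2.4,.0155)
movep([.33,0,.35],rot(0))
f=frame("top"); print(get_state()["clock"])
cv2.imwrite("pics/t5.png",cv2.resize(f["img"][120:320,160:490],(792,480),interpolation=cv2.INTER_CUBIC)[:,:,::-1])
```

```text
down [ 0.45253183 -0.25779224  0.01568907]
pick 0.027802531923201618 29.22669243067503 [0.6522 0.262  0.0099]
held 0.02690766613951797 29.206415279768407
down [0.4759308  0.31395845 0.01571703]
107.675
```

View pics/t5.png

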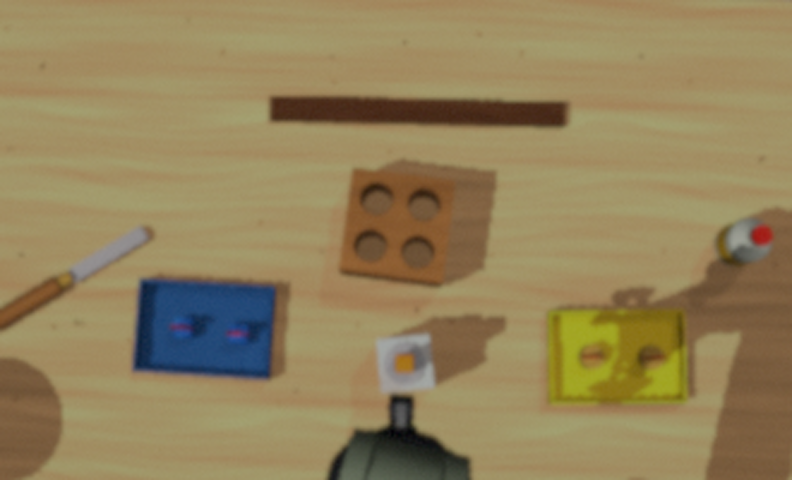

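All four stops stand upright in the right trays, the block is empty, the tool sits seated in the stand, and the arm is clear. Handing in.

Run:
```python
from cell import *
print(sign_off())
```

```text
the job is handed in; nothing more can be done
None
```

I handed the job in: the block is empty, both brass stops stand in the yellow tray and both blue ones in the blue tray, and the hook tool is parked in its stand; hand-in returned no verdict.

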